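# Set the breathing block's push-in valves for a leak test

## Task

Set the black breathing block for its leak test: with shut fingertips gently push down its white valve caps, first the wide round dome, then the slim post, last the square one, each straight down until it sits fully home on its collar. Leave the T-bar cap standing out, and do not pull any cap up, grip or shift anything else on or around the block.

Things in the scene. Friction and masses are not known exactly. Their poses are not given: they have to be found in the camera images.
- block: Black breathing block of an anaesthesia machine, 270 x 270 mm and 80 mm tall, fixed on the table and turned a little. Origin at the centre of its underside, z up. Four push-in valves with white caps stand on its top in a square of about 120 mm, in any arrangement.
- dome_valve: The valve under the wide round dome cap: a round aluminium collar, 66 mm across, 12 mm tall, on a flat rubber ring on the block. Origin fixed, at the centre of its underside, on the block's top face (80 mm above the table), z up. The collar is spring-mounted: firm up to about 4 N, then it sinks about 0.5 mm per further N and comes back, so a press past home is cushioned.
- dome_cap (a joint): How far the wide round dome cap (white, 62 mm across, 28 mm tall) is pushed in, in m: about 0 to 0.002 at the start (standing out, 8 to 10 mm of bare stem showing), 0.010 fully home, when the cap sits on its collar. It slides straight down against about 3 N of friction, has no spring and stays where it is left. Pulling it up makes it negative.
- dome_top (a point): Centre of the top of the wide round dome cap (white, 62 mm across, 28 mm tall), where to touch it: 50 mm above the block's top face when the joint reads 0; moves with the cap, z up.
- post_valve: The valve under the slim post cap: a round aluminium collar, 40 mm across, 12 mm tall, on a flat rubber ring on the block. Origin fixed, at the centre of its underside, on the block's top face (80 mm above the table), z up. The collar is spring-mounted: firm up to about 4 N, then it sinks about 0.5 mm per further N and comes back, so a press past home is cushioned.
- post_cap (a joint): How far the slim post cap (white upright cylinder, 26 mm across, 63 mm tall, the tallest) is pushed in, in m: about 0 to 0.002 at the start (standing out, 8 to 10 mm of bare stem showing), 0.010 fully home, when the cap sits on its collar. It slides straight down against about 3 N of friction, has no spring and stays where it is left. Pulling it up makes it negative.
- post_top (a point): Centre of the top of the slim post cap (white upright cylinder, 26 mm across, 63 mm tall, the tallest), where to touch it: 85 mm above the block's top face when the joint reads 0; moves with the cap, z up.
- square_valve: The valve under the square cap: a round aluminium collar, 52 mm across, 12 mm tall, on a flat rubber ring on the block. Origin fixed, at the centre of its underside, on the block's top face (80 mm above the table), z up. The collar is spring-mounted: firm up to about 4 N, then it sinks about 0.5 mm per further N and comes back, so a press past home is cushioned.
- square_cap (a joint): How far the square cap (white flat pad 44 x 44 mm, 20 mm thick) is pushed in, in m: about 0 to 0.002 at the start (standing out, 8 to 10 mm of bare stem showing), 0.010 fully home, when the cap sits on its collar. It slides straight down against about 3 N of friction, has no spring and stays where it is left. Pulling it up makes it negative.
- square_top (a point): Centre of the top of the square cap (white flat pad 44 x 44 mm, 20 mm thick), where to touch it: 42 mm above the block's top face when the joint reads 0; moves with the cap, z up.
- tbar_valve: The valve under the T-bar cap: a round aluminium collar, 40 mm across, 12 mm tall, on a flat rubber ring on the block. Origin fixed, at the centre of its underside, on the block's top face (80 mm above the table), z up. The collar is spring-mounted: firm up to about 4 N, then it sinks about 0.5 mm per further N and comes back, so a press past home is cushioned.
- tbar_cap (a joint): How far the T-bar cap (white bar 60 x 14 mm on a 22 mm stem; to be left standing out) is pushed in, in m: about 0 to 0.002 at the start (standing out, 8 to 10 mm of bare stem showing), 0.010 fully home, when the cap sits on its collar. It slides straight down against about 3 N of friction, has no spring and stays where it is left. Pulling it up makes it negative.
- tbar_top (a point): Centre of the top of the T-bar cap (white bar 60 x 14 mm on a 22 mm stem; to be left standing out), where to touch it: 57 mm above the block's top face when the joint reads 0; moves with the cap, z up.
- connector: Spare grey tapered connector, 24 mm across, 40 mm tall, standing on the middle of the block between the valves. Origin at the centre of its underside. Loose; a bystander.
- seal_ring: Black rubber seal ring, 26 mm across, 7 mm thick, lying on the block between two valves. Origin at the centre of its underside. Loose; a bystander.
- bottle: White bottle, 56 mm across, 140 mm tall, on the table beside the block. Origin at the centre of its underside. Loose; a bystander.
- dish: Small steel bowl, 90 mm across, 35 mm tall, on the table beside the block. Origin at the centre of its underside. Loose; a bystander.
- handle: Plain steel instrument handle standing upright, 28 mm across, 110 mm tall, on the table beside the block. Origin at the centre of its underside. Loose; a bystander.
- tube: White paper mouthpiece tube standing upright, 32 mm across, 60 mm tall, on the table beside the block. Origin at the centre of its underside. Loose; a bystander.
- jar: Clear lidded jar, 52 mm across, 70 mm tall, on the table beside the block. Origin at the centre of its underside. Loose; a bystander.

How it is judged (in metres and radians):
On the way, in this order (a step that is already met when the one before it is completed fails the run):
1. the wide dome cap is pushed home (value of joint dome_cap above 0.007 m), for 0.1 s.
2. the slim post cap is pushed home (value of joint post_cap above 0.007 m), for 0.1 s.
3. the square cap is pushed home (value of joint square_cap above 0.007 m), for 0.1 s.
At the end, for the whole second after the job is handed in: The dome, post and square caps are all pushed in by at least 7 of their 10 mm, the T-bar cap is still standing out (within 4 mm of its raised position), and the seven loose things are within 15 mm of where they stood (value of joint each of dome_cap, post_cap, square_cap above 0.007 m and value of joint tbar_cap between -0.004 and 0.004 m and distance of each of connector, seal_ring, bottle, dish, handle, tube, jar from where it was at the start of the episode below 0.015 m); the robot touches nothing.
It fails at once if a cap is pushed in (past 4 mm) out of order: the post before the dome is home, or the square before the dome and the post are home ((value of joint post_cap above 0.004 m and value of joint dome_cap below 0.007 m) or (value of joint square_cap above 0.004 m and value of joint any of dome_cap, post_cap below 0.007 m)).
It fails at once if the T-bar cap is pushed in by more than 4 mm (value of joint tbar_cap above 0.004 m).
It fails at once if a cap is pulled up by more than 4 mm (value of joint any of dome_cap, post_cap, square_cap, tbar_cap below -0.004 m).
It fails at once if a valve is pushed harder than 20 N (contact force between anything else and dome_valve above 20 N or contact force between anything else and post_valve above 20 N or contact force between anything else and square_valve above 20 N or contact force between anything else and tbar_valve above 20 N).
It fails at once if a loose thing is moved by more than 15 mm (distance of any of connector, seal_ring, bottle, dish, handle, tube, jar from where it was at the start of the episode above 0.015 m).
It also fails if it takes over 45 s, if anything falls off the work surface, if the arm or the gripper's body presses on something with over 40 N, if the wrist force passes 120 N, or if a joint passes its speed limit or range.

## Robot

A 6-joint arm with a two-finger parallel gripper is mounted at the origin on the work surface. World frame = base frame: x ahead of the robot, y to its left, z up, the work surface at z = 0. Lengths are in m, angles in degrees, forces in N, time in s.
With the tool pointing down it reaches from about 0.4 to 0.825 m from the base axis. Payload 7 kg.
Tool frame: the origin (TCP) lies midway between the tips of the shut fingers; the grasp point (between the pads) lies ctrl.grasp_offset behind it (ctrl.grasp_offset is the distance from the TCP to the grasp point, in m); z points along the fingers, y is the line along which they close (so a half turn about z gives the same grasp; the last joint's range is limited). The gripper opens to 88 mm and grips with 3 to 60 N. Pads are 19 mm wide; open, the fingers measure 130 mm over their backs; the gripper's body (78 mm by 193 mm) begins 47 mm behind the grasp point.
Start: joints at [-56.832, 20.546, 0.682, 0, -70.136, -16.507], TCP at [0.194, -0.647, 0.227] pointing down, gripper open.
Joint ranges: [-176.03, 176.03], [-82.01, 121.73], [-58.28, 71.71], [-173.87, 95.51], [-174.79, -0.11], [-173.66, 173.66]. Speed limits (degrees/s): [136.94, 136.94, 172.46, 180, 180, 180].

## Interface

Orientations are given as [roll, pitch, yaw] about the fixed x, y, z axes, in that order (R = Rz(yaw) Ry(pitch) Rx(roll)).
In Python, from plant import ctrl gives the robot as it stands. The module is installed in compiled form; this text tells all that it offers.
- The arm moves only by the tool send_rows, never from a script. Its argument "increments" is a list that holds one entry, the list of rows, each a list of 4 numbers: the shift along the world's x, y, z normalised to -1 to 1, where 1 is 0.2 m, then the turn about the world's z normalised to -1 to 1, where 1 is 1.5 rad. In form: [[[x, y, z, roll], ...]]. A call has 1 to 12 rows; each row is the pose to reach, as a shift and turn from the pose commanded when the call began; what a row does not reach only later rows make up. A row lasts 1/8 s, in which the tool goes at most 62.5 mm and 10.7 degrees, less where a joint would pass 70% of its speed; a pose out of reach is approached as far as the arm can. A call with a number of a shift or a turn outside -1 to 1 is refused whole. A call with a gripper value outside its range is refused whole. "jaw" is the opening, from 0 (shut) to 1 (fully open), set as the call begins (left out, the last holds). The fingers move at their own pace and stop on an object; the grip force is fixed at half the most. Time passes only in rows, so rows that repeat a pose let the fingers close. It gives the time, the measured TCP pose, the force, the opening and the grip force at its end, in the units of the state.
- ctrl.get_obs(): the state, without advancing time (a new reading comes with each control period).
- ctrl.snapshot(name): name is "scene" or "top" or "wrist"; returns the picture (400x640x3 uint8, red, green, blue); there is no depth.
- ctrl.calibration(name): a dict with "mtx" (3x3 intrinsics, pixels), "eye" and "attitude" of the camera in the world. Camera axes: x right, y up, looking along -z (the intrinsics and any distortion apply to the point x, -y, -z); pixel columns grow to the right and rows downward; lengths in m; the calibration is good to about 2 mm. A picture is of the moment at which its call begins: read the wrist's pose just before it. calibration takes no time and is no camera call; for the wrist camera it gives the pose at the moment of the call.
- ctrl.close_job(): hands the job in; it is judged then, once.
Trained networks look in the newest picture that a camera, given by its name, has taken for a name from the list of things; names that differ only in an ending like _2 or _b are one class to them, and where a whole thing is asked for, a point or a joint stands for the part that bears it (a point fixed in the world has none). Each returns a list of dicts, best first, with "conf" (0 to 1); they miss things now and then, are a little off and sometimes report something else, mostly with a low value. They report only what shows in the picture. A call takes as long as a camera call.
- ctrl.trace(thing, camera): "mask" (400x640 bool, what is visible of it) and "bbox" ([left, top, right, bottom] in pixels, round what is visible of it).
- ctrl.spot_point(thing, camera): "pixel" ([row, column] in pixels: a listed point, or the origin of a listed thing).
The state is a dict: "clock": time; "joint_pos": joint angles; "qvel": joint speeds; "tau": joint torques, N m; "tool_pos": TCP position; "orientation": TCP orientation; "force": force on the tool from outside, world axes, zero at the start; "moment": the same for the moment, N m; "opening": finger opening in m; "gripper_force": force on a finger pad.
Only numpy, scipy, OpenCV 4.12 (cv2) and the standard library are available. Lean on these libraries where they do the work, as an engineer would, in place of code of your own. Each camera call takes 0.05 s, during which the arm holds its last target. There are 200 camera calls.

## Working session

There is one attempt and no reset: what is moved stays moved. The work goes in short steps, Python scripts to look and compute and a tool call to move; the robot and the scene stay as the last step left them, time stands still between calls to the robot, and variables do not carry over. Pictures are saved under pics/ and viewed, at most 10 in all, crops included, and the job is handed in when it is done.

Besides the shell and the picture viewer there is one more tool, called after "Emit:" as name(argument=value, ...), one argument or row to a line, values as JSON. send_rows: Moves the arm, as the interface text tells. Its arguments: {"type":"object","properties":{"increments":{"type":"array"},"jaw":{"type":"number"}},"required":["increments"]}

```bash
mkdir -p pics; cat > h.py <<'E'
import numpy as np, cv2
from plant import ctrl
def ray(cam,px):
    c=ctrl.calibration(cam); K=np.array(c["mtx"]); A=np.array(c["attitude"])
    if A.shape!=(3,3):
        from scipy.spatial.transform import Rotation as R
        A=R.from_euler('xyz',A,degrees=True).as_matrix() if A.size==3 else R.from_quat(A).as_matrix()
    d=np.linalg.inv(K)@[px[1],px[0],1]; d=A@[d[0],-d[1],-d[2]]
    return np.array(c["eye"]),d
def at_z(cam,px,z):
    e,d=ray(cam,px); return e+d*(z-e[2])/d[2]
def tri(l):
    M=0;b=0
    for e,d in l:
        d=d/np.linalg.norm(d);P=np.eye(3)-np.outer(d,d);M=M+P;b=b+P@e
    return np.linalg.solve(M,b)
E
python3 - <<'E'
from h import *
for c in("scene","top"):
    im=ctrl.snapshot(c); cv2.imwrite(f"pics/{c}0.png",im[:,:,::-1]); k=ctrl.calibration(c); print(c,k)
H=dict(dome_top=.129,post_top=.164,square_top=.121,tbar_top=.136,connector=.08,seal_ring=.08,block=0,bottle=0,handle=0,tube=0,jar=0,dish=0)
for t,z in H.items():
    rs=[]
    for c in("scene","top"):
        for p in ctrl.spot_point(t,c)[:2]:
            print(t,c,round(p["conf"],2),np.round(p["pixel"],1),np.round(at_z(c,p["pixel"],z),3))
        q=ctrl.spot_point(t,c)
        if q: rs.append(ray(c,q[0]["pixel"]))
    if len(rs)==2: print("   tri",np.round(tri(rs),4))
print(ctrl.get_obs())
E
```

```text
scene {'mtx': array([[388.13900571,   0.        , 317.94223206],
       [  0.        , 388.13900571, 199.32495056],
       [  0.        ,   0.        ,   1.        ]]), 'eye': array([ 1.11611449, -0.10239455,  0.84278153]), 'attitude': array([37.45614815, -1.00675756, 78.8694605 ])}
top {'mtx': array([[492.18038151,   0.        , 313.81005372],
       [  0.        , 492.18038151, 203.0281108 ],
       [  0.        ,   0.        ,   1.        ]]), 'eye': array([0.52633811, 0.00769859, 1.30469803]), 'attitude': array([  2.3749314 ,  -0.18816997, -89.02701326])}
dome_top scene 0.77 [224.5 349.3] [0.663 0.07  0.129]
dome_top scene 0.69 [223.3 348.2] [0.66  0.069 0.129]
dome_top top 0.71 [170.3 286.2] [0.653 0.072 0.129]
   tri [0.6541 0.0733 0.1149]
post_top scene 0.83 [191. 393.] [0.615 0.18  0.164]
post_top scene 0.58 [281.6 297.4] [ 0.794 -0.066  0.164]
post_top top 0.51 [181.8 237.3] [0.62  0.183 0.164]
post_top top 0.33 [188.4 244.6] [0.605 0.166 0.164]
   tri [0.619  0.1806 0.1685]
square_top scene 0.79 [192.2 317.9] [0.555 0.021 0.121]
square_top top 0.58 [210.9 309.7] [0.556 0.01
[... 1397 characters left out ...]
 [0.4349 0.2598 0.0176]
{'clock': 2.5, 'joint_pos': array([-5.68288035e+01,  2.05485052e+01,  6.80767733e-01,  1.06457368e-03,
       -7.01362376e+01, -1.65089228e+01]), 'qvel': array([-0.08137968, -0.07924363, -0.02305723,  0.06969608, -0.02237124,
        0.05649656]), 'tau': array([-4.08254045e-04, -5.82377028e+01,  2.93297178e+01,  7.00269610e+00,
        1.24440240e-02, -4.70415489e-05]), 'tool_pos': array([ 0.19352978, -0.64662985,  0.2265313 ]), 'orientation': array([ 1.79996473e+02, -2.08950735e-03, -1.63337364e+02]), 'force': array([ 0.13063596,  0.87526061, -0.57356283]), 'moment': array([-0.01872963,  0.07025894, -0.07513458]), 'gripper_force': 0.0, 'opening': 0.08740975936897756}
```

View pics/top0.png

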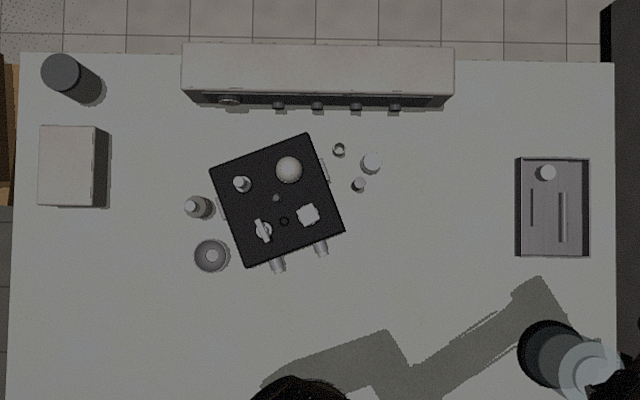

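View pics/scene0.png

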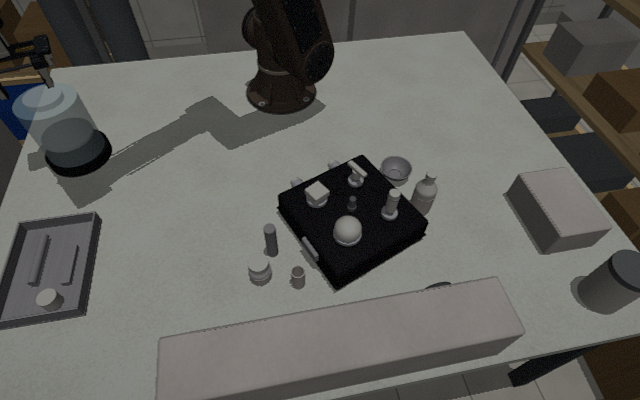

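The top view shows the dome at (289,170), the post at (241,184), the square at (308,215), the T-bar at (263,230), the ring at (284,221) and the connector at (276,198). A clear canister at (597,372), not on the list, stands near the tool. I'll find its height and the cap outlines before moving.

```bash
python3 - <<'E'
from h import *
# canister top tri, tcp projection
p=tri([ray("top",(372,597)),ray("scene",(103,53))]); print("canister top",p)
print("canister base", at_z("top",(355,550),0), at_z("scene",(152,78),0))
from scipy.spatial.transform import Rotation as R
def proj(c,P):
    k=ctrl.calibration(c);A=R.from_euler('xyz',k["attitude"],degrees=True).as_matrix()
    v=A.T@(np.array(P)-k["eye"]);v=np.array(k["mtx"])@[v[0],-v[1],-v[2]];return v[:2]/v[2]
for c in("top","scene"): print(c,"tcp",proj(c,[.1935,-.6466,.2265]))
for c in("scene","top"): ctrl.snapshot(c)
H=dict(dome_cap=.115,post_cap=.13,square_cap=.111,tbar_cap=.13,connector=.1)
for t,z in H.items():
    rs=[]
    for c in("scene","top"):
        q=ctrl.trace(t,c)
        if q:
            m=q[0]["mask"];b=q[0]["bbox"];ce=((b[1]+b[3])/2,(b[0]+b[2])/2)
            rs.append(ray(c,ce));print(t,c,round(q[0]["conf"],2),b,np.round(at_z(c,ce,z),4))
    if len(rs)==2:print("   tri",np.round(tri(rs),4))
print(ctrl.get_obs()["clock"])
E
```

```text
canister top [ 0.20781486 -0.61297839  0.20107974]
canister base [ 0.1921102  -0.62204423  0.        ] [ 0.18316985 -0.63081787  0.        ]
top tcp [611.8545857  382.48677536]
scene tcp [27.48039945 91.59039422]
dome_cap scene 0.76 [333.3, 212.5, 361.6, 244.5] [0.664  0.0669 0.115 ]
dome_cap top 0.92 [274.4, 154.4, 300.2, 183.6] [0.6572 0.0703 0.115 ]
   tri [0.6581 0.07   0.1053]
post_cap scene 0.59 [383.7, 189.6, 401.1, 214.6] [0.6215 0.1831 0.13  ]
post_cap top 0.7 [230.7, 175.2, 249.1, 189.1] [0.6221 0.1823 0.13  ]
   tri [0.6221 0.1824 0.1309]
square_cap scene 0.67 [303.9, 182.1, 324.4, 201.7] [0.5447 0.0138 0.111 ]
square_cap top 0.6 [297.4, 205.7, 316.7, 225.4] [0.5452 0.0205 0.111 ]
   tri [0.5446 0.0172 0.1102]
tbar_cap scene 0.54 [302.3, 181.4, 326.6, 205.1] [0.5636 0.0107 0.13  ]
tbar_cap top 0.61 [253.6, 218.4, 266.6, 240.1] [0.5104 0.1316 0.13  ]
   tri [0.5054 0.0811 0.0558]
connector top 0.51 [270.1, 194.5, 277.7, 206.0] [0.5815 0.1025 0.1   ]
3.1
```

Canister top is about 0.20 m, below the TCP, so I'll lift first and then cross over to the block.

Emit:
send_rows(
  increments=[
    [[0,0,0.3,0],[0,0,0.6,0],[0,0,0.85,0],[0.12,0.25,0.85,-0.1],[0.24,0.5,0.85,-0.2],[0.36,0.75,0.85,-0.3],[0.5,1.0,0.85,-0.4]],
  ],
  jaw=0,
)

```text
clock: 3.98
tool_pos: [0.2938, -0.4451, 0.3968]
orientation: [-180.0, 0.0, 162.0]
force: [2.2, 0.1, 1.0]
opening: 0.0231
gripper_force: 0.0
```

Emit:
send_rows(
  increments=[
    [[0.12,0.25,0,-0.1],[0.24,0.5,0,-0.2],[0.36,0.75,0,-0.3],[0.5,1.0,0,-0.3],[0.5,1.0,0,-0.3]],
  ],
)

```text
clock: 4.6
tool_pos: [0.3949, -0.2437, 0.3968]
orientation: [179.9, 0.0, 136.8]
force: [-0.3, -0.0, 0.5]
opening: 0.0002
gripper_force: 0.0
```

Emit:
send_rows(
  increments=[
    [[0.12,0.25,0,0],[0.24,0.5,0,0],[0.36,0.75,0,0],[0.5,1.0,0,0],[0.5,1.0,0,0]],
  ],
)

```text
clock: 5.22
tool_pos: [0.4947, -0.0445, 0.3957]
orientation: [-179.9, -0.1, 136.7]
force: [-1.0, -0.3, -0.1]
opening: 0.0005
gripper_force: 0.0
```

Emit:
send_rows(
  increments=[
    [[0.15,0.25,0,0],[0.3,0.5,0,0],[0.3,0.65,0,0],[0.3,0.65,0,0],[0.3,0.65,0,0]],
  ],
)

```text
clock: 5.85
tool_pos: [0.5534, 0.0822, 0.3968]
orientation: [-180.0, 0.0, 136.5]
force: [-0.0, -0.1, 0.4]
opening: 0.0004
gripper_force: 0.0
```

```bash
python3 - <<'E'
from h import *
im=ctrl.snapshot("wrist"); cv2.imwrite("pics/w1.png",im[:,:,::-1]); print(ctrl.calibration("wrist"))
H=dict(dome_top=.129,post_top=.164,square_top=.121,tbar_top=.136,connector=.08,seal_ring=.08)
for t,z in H.items():
    for p in ctrl.spot_point(t,"wrist")[:2]:
        print(t,round(p["conf"],2),np.round(p["pixel"],1),np.round(at_z("wrist",p["pixel"],z),4))
for t,z in dict(dome_cap=.115,post_cap=.163,square_cap=.121,tbar_cap=.136).items():
    for p in ctrl.trace(t,"wrist")[:1]: 
        b=p["bbox"];print(t,round(p["conf"],2),np.round(b),np.round(at_z("wrist",((b[1]+b[3])/2,(b[0]+b[2])/2),z),4))
E
```

```text
{'mtx': array([[354.83257249,   0.        , 318.26520665],
       [  0.        , 354.83257249, 190.82272615],
       [  0.        ,   0.        ,   1.        ]]), 'eye': array([0.50248029, 0.12983933, 0.55455902]), 'attitude': array([-1.48873569e+01, -2.14774863e-02,  4.64167971e+01])}
dome_top 0.97 [220.  367.2] [0.6552 0.0705 0.129 ]
post_top 0.91 [142.1 424.1] [0.6179 0.1809 0.164 ]
square_top 0.92 [189.9 273.3] [0.5461 0.0105 0.121 ]
tbar_top 0.94 [101.7 321.6] [0.5094 0.1292 0.136 ]
connector 0.59 [159.6 341. ] [0.5836 0.096  0.08  ]
seal_ring 0.72 [139.1 303.1] [0.5284 0.0783 0.08  ]
seal_ring 0.5 [161.1 343.2] [0.5871 0.097  0.08  ]
dome_cap 0.88 [343. 195. 388. 217.] [0.6436 0.0808 0.115 ]
post_cap 0.79 [402. 125. 438. 155.] [0.6133 0.1804 0.163 ]
square_cap 0.67 [261. 164. 299. 205.] [0.5468 0.0225 0.121 ]
tbar_cap 0.87 [295.  88. 344. 116.] [0.5076 0.128  0.136 ]
```

View pics/w1.png

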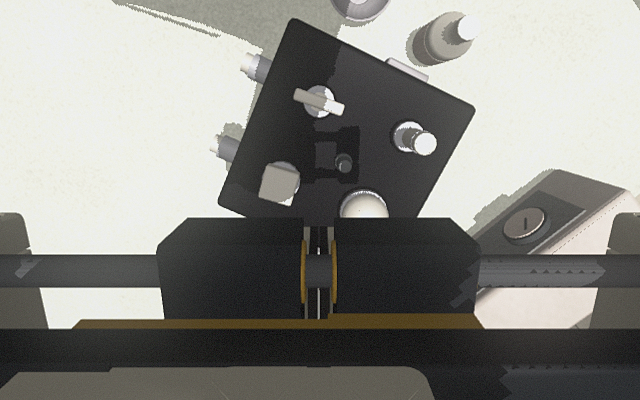

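The wrist view shows the square top centred at about (279,183), the post top at (423,142), the T-bar at (319,102) and the dome half hidden at (365,205). The square's detection was about 8 px off, so I use the corrected centre. The positions are consistent: dome (.658,.070), post (.618,.181), square (.548,.018). Next I move over the dome.

Emit:
send_rows(
  increments=[
    [[0.25,-0.03,0,0],[0.52,-0.06,0,0],[0.52,-0.06,-0.3,0],[0.52,-0.06,-0.6,0],[0.52,-0.06,-0.9,0],[0.52,-0.06,-1.0,0],[0.52,-0.06,-1.0,0]],
  ],
)

```text
clock: 7.28
tool_pos: [0.6566, 0.0711, 0.1945]
orientation: [-179.8, -0.1, 136.5]
force: [-0.1, -0.3, 0.7]
opening: 0.0005
gripper_force: 0.0
```

```bash
python3 - <<'E'
from h import *
print(ctrl.get_obs()["tool_pos"])
for c in("wrist","scene","top"):
    im=ctrl.snapshot(c)
    if c=="scene": cv2.imwrite("pics/s2.png",cv2.resize(im[130:300,220:480,::-1],None,fx=3,fy=3,interpolation=cv2.INTER_CUBIC))
for t,z in dict(dome_top=.129,post_top=.164,square_top=.121).items():
    for c in("wrist","scene","top"):
        for p in ctrl.spot_point(t,c)[:1]: print(t,c,round(p["conf"],2),np.round(p["pixel"],1),np.round(at_z(c,p["pixel"],z),4))
for p in [(183,279),]: 
    pass
E
```

```text
[0.65658244 0.07107304 0.19448883]
dome_top wrist 0.66 [209.2 317.1] [0.6602 0.0686 0.129 ]
dome_top scene 0.93 [221.5 348.9] [0.6552 0.0712 0.129 ]
post_top wrist 0.62 [ 60.3 205.3] [0.5547 0.09   0.164 ]
post_top top 0.4 [179.6 237.1] [0.6251 0.1839 0.164 ]
square_top wrist 0.57 [138.8 143.8] [0.5474 0.0178 0.121 ]
square_top scene 0.87 [191.2 313.9] [0.5503 0.012  0.121 ]
square_top top 0.79 [210.1 307.4] [0.5582 0.0198 0.121 ]
```

View pics/s2.png

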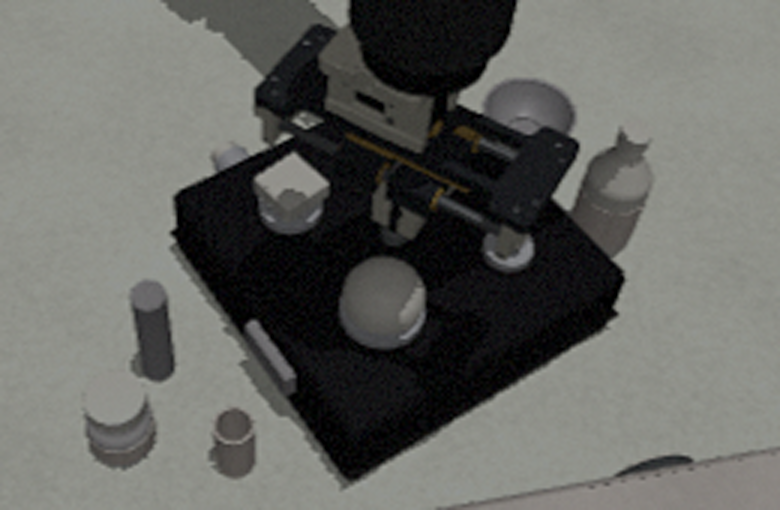

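The scene crop shows the fingers above and behind the dome (dome at crop (385,300)), with the gripper's long side clear of the post. All three views put the dome at about (.657,.071), so I'll go down slowly.

Emit:
send_rows(
  increments=[
    [[0,0,-0.2,0],[0,0,-0.3,0],[0,0,-0.31,0],[0,0,-0.325,0],[0,0,-0.34,0],[0,0,-0.34,0]],
  ],
)

```text
clock: 8.62
tool_pos: [0.6578, 0.0714, 0.1292]
orientation: [179.9, 0.0, 136.5]
force: [1.1, -0.3, 1.3]
opening: 0.0005
gripper_force: 0.0
```

Emit:
send_rows(
  increments=[
    [[0,0,-0.01,0],[0,0,-0.02,0],[0,0,-0.03,0],[0,0,-0.035,0],[0,0,-0.04,0],[0,0,-0.045,0],[0,0,-0.045,0]],
  ],
)

```text
clock: 9.5
tool_pos: [0.6578, 0.0714, 0.1199]
orientation: [180.0, 0.0, 136.5]
force: [-0.6, -0.3, 5.3]
opening: 0.0004
gripper_force: 2.5
```

Emit:
send_rows(
  increments=[
    [[0,0,-0.005,0],[0,0,-0.01,0],[0,0,-0.01,0]],
  ],
)

```text
clock: 9.88
tool_pos: [0.6579, 0.0714, 0.1184]
orientation: [180.0, 0.0, 136.5]
force: [0.0, 0.5, 8.2]
opening: 0.0004
gripper_force: 3.9
```

The force climbs about 2 N per mm, so the dome is home. Next: lift and go over the post.

Emit:
send_rows(
  increments=[
    [[0,0,0.05,0],[0,0,0.3,0],[0,0,0.5,0],[-0.1,0.27,0.5,0],[-0.195,0.55,0.5,0],[-0.195,0.55,0.5,0],[-0.195,0.55,0.45,0],[-0.195,0.55,0.4,0],[-0.195,0.55,0.4,0]],
  ],
)

```text
clock: 11.0
tool_pos: [0.618, 0.1799, 0.1958]
orientation: [-179.8, -0.1, 136.4]
force: [-0.7, 0.1, 0.2]
opening: 0.0004
gripper_force: 0.0
```

```bash
python3 - <<'E'
from h import *
print(ctrl.get_obs()["tool_pos"])
for c in("scene","wrist"):
    im=ctrl.snapshot(c)
    for t,z in dict(post_top=.164,square_top=.121,dome_top=.12).items():
        for p in ctrl.spot_point(t,c)[:1]: print(t,c,round(p["conf"],2),np.round(p["pixel"],1),np.round(at_z(c,p["pixel"],z),4))
    cv2.imwrite(f"pics/{c}3.png",cv2.resize(im[130:300,220:480,::-1],None,fx=3,fy=3,interpolation=cv2.INTER_CUBIC) if c=="scene" else im[:,:,::-1])
E
```

```text
[0.61800306 0.17987727 0.19578171]
square_top scene 0.55 [191.  316.3] [0.5507 0.0178 0.121 ]
dome_top scene 0.92 [225.  349.2] [0.6587 0.0718 0.12  ]
post_top wrist 0.57 [226.8 319. ] [0.6206 0.1795 0.164 ]
dome_top wrist 0.7 [142.9 131.5] [0.504 0.119 0.12 ]
```

View pics/scene3.png

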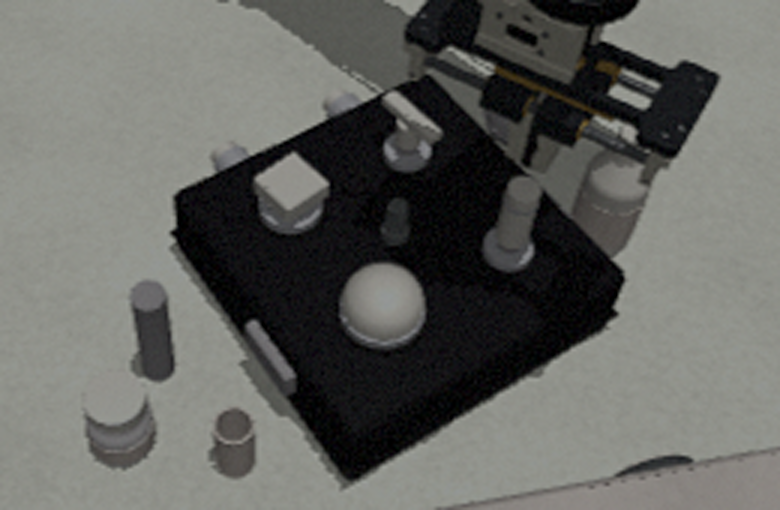

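View pics/wrist3.png

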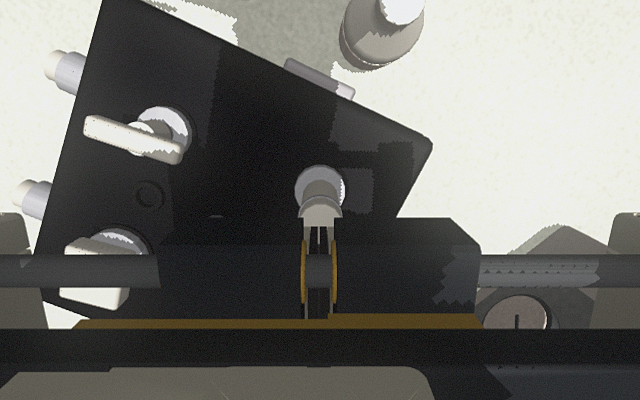

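In the scene crop the dome (385,300) sits on its collar. In the wrist view the post (320,210) lines up with the fingertips at column 319. I'll cross-check the post against its collar at (320,188).

```bash
python3 - <<'E'
from h import *
print(at_z("wrist",(188,320),.09), at_z("scene",(130+245/3,220+508/3),.09), at_z("scene",(130+186/3,220+522/3),.164))
print("square",at_z("scene",(130+177/3,220+292/3),.121), "tcp",ctrl.get_obs()["tool_pos"])
E
```

```text
[0.61820733 0.1831107  0.09      ] [0.62000291 0.1829815  0.09      ] [0.61848617 0.18176374 0.164     ]
square [0.54513159 0.02138659 0.121     ] tcp [0.6186369  0.1813276  0.19781936]
```

Emit:
send_rows(
  increments=[
    [[0,0,-0.08,0],[0,0,-0.145,0],[0,0,-0.16,0],[0,0,-0.17,0],[0,0,-0.18,0],[0,0,-0.19,0],[0,0,-0.2,0],[0,0,-0.21,0],[0,0,-0.215,0],[0,0,-0.22,0],[0,0,-0.22,0]],
  ],
)

```text
clock: 12.78
tool_pos: [0.6186, 0.1813, 0.1541]
orientation: [180.0, 0.0, 136.5]
force: [-3.2, -0.9, 6.4]
opening: 0.0007
gripper_force: 3.3
```

Emit:
send_rows(
  increments=[
    [[0,0,-0.005,0],[0,0,-0.007,0],[0,0,-0.007,0]],
  ],
)

```text
clock: 13.15
tool_pos: [0.6187, 0.1813, 0.1531]
orientation: [180.0, 0.0, 136.5]
force: [-4.8, -0.3, 7.7]
opening: 0.0003
gripper_force: 4.3
```

The post is home too, with force rising past home. Next: lift and go over the square cap.

Emit:
send_rows(
  increments=[
    [[0,0,0.03,0],[0,0,0.2,0],[0,0,0.35,0],[-0.1,-0.25,0.35,0],[-0.2,-0.5,0.35,0],[-0.3,-0.72,0.35,0],[-0.355,-0.81,0.25,0],[-0.355,-0.81,0.15,0],[-0.355,-0.81,0.05,0],[-0.355,-0.81,0.05,0]],
  ],
)

```text
clock: 14.4
tool_pos: [0.5468, 0.0191, 0.1608]
orientation: [-179.9, -0.1, 136.5]
force: [0.3, -0.3, 1.1]
opening: 0.0003
gripper_force: 0.0
```

```bash
python3 - <<'E'
from h import *
for c in("scene","wrist"):
    im=ctrl.snapshot(c)
    for t,z in dict(post_top=.155,square_top=.121,dome_top=.12).items():
        for p in ctrl.spot_point(t,c)[:1]: print(t,c,round(p["conf"],2),np.round(p["pixel"],1),np.round(at_z(c,p["pixel"],z),4))
    if c=="scene":cv2.imwrite(f"pics/{c}4.png",cv2.resize(im[130:300,220:480,::-1],None,fx=3,fy=3,interpolation=cv2.INTER_CUBIC))
print(ctrl.get_obs()["tool_pos"])
E
```

```text
post_top scene 0.72 [196.4 393.7] [0.6239 0.1809 0.155 ]
square_top scene 0.77 [190.7 314.2] [0.5489 0.013  0.121 ]
dome_top scene 0.72 [224.6 350.3] [0.6581 0.0745 0.12  ]
square_top wrist 0.87 [216.7 313.9] [0.5452 0.0181 0.121 ]
dome_top wrist 0.56 [285.  493.5] [0.6559 0.0684 0.12  ]
[0.5477984  0.01950579 0.16271582]
```

View pics/scene4.png

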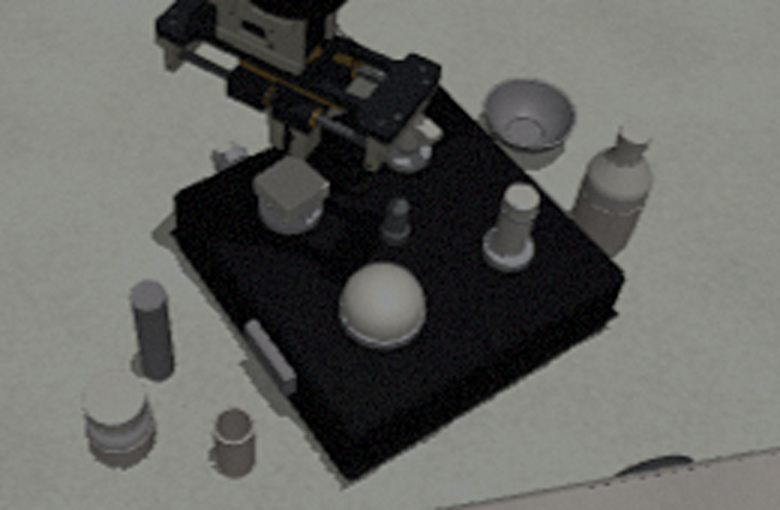

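The scene crop shows the dome and post seated, nothing displaced, and the fingers above the square cap at (290,180). Now the final press.

Emit:
send_rows(
  increments=[
    [[0,0,-0.1,0],[0,0,-0.18,0],[0,0,-0.2,0],[0,0,-0.21,0],[0,0,-0.22,0],[0,0,-0.23,0],[0,0,-0.24,0],[0,0,-0.25,0],[0,0,-0.255,0],[0,0,-0.26,0],[0,0,-0.26,0]],
  ],
)

```text
clock: 16.18
tool_pos: [0.5477, 0.0193, 0.1106]
orientation: [180.0, 0.0, 136.5]
force: [-2.9, -0.7, 7.5]
opening: 0.0001
gripper_force: 3.7
```

Emit:
send_rows(
  increments=[
    [[0,0,-0.004,0],[0,0,-0.006,0],[0,0,-0.006,0]],
  ],
)

```text
clock: 16.55
tool_pos: [0.5477, 0.0193, 0.1097]
orientation: [180.0, 0.0, 136.5]
force: [-4.8, 0.5, 9.3]
opening: 0.0006
gripper_force: 4.7
```

Home. I'll lift clear and back away for an open view.

Emit:
send_rows(
  increments=[
    [[0,0,0.03,0],[0,0,0.2,0],[0,0,0.5,0],[0,0,0.8,0],[0,-0.3,0.9,0],[0,-0.6,0.9,0],[0,-0.9,0.9,0],[0,-0.9,0.9,0]],
  ],
)

```text
clock: 17.55
tool_pos: [0.5473, -0.164, 0.2885]
orientation: [-180.0, 0.0, 136.2]
force: [0.4, 0.4, -0.1]
opening: 0.0005
gripper_force: 0.0
```

```bash
python3 - <<'E'
from h import *
im=ctrl.snapshot("scene"); cv2.imwrite("pics/s5.png",cv2.resize(im[130:300,220:480,::-1],None,fx=3,fy=3,interpolation=cv2.INTER_CUBIC))
print(ctrl.get_obs()["force"])
E
```

```text
[-0.62132344  0.83000766 -0.07881902]
```

View pics/s5.png

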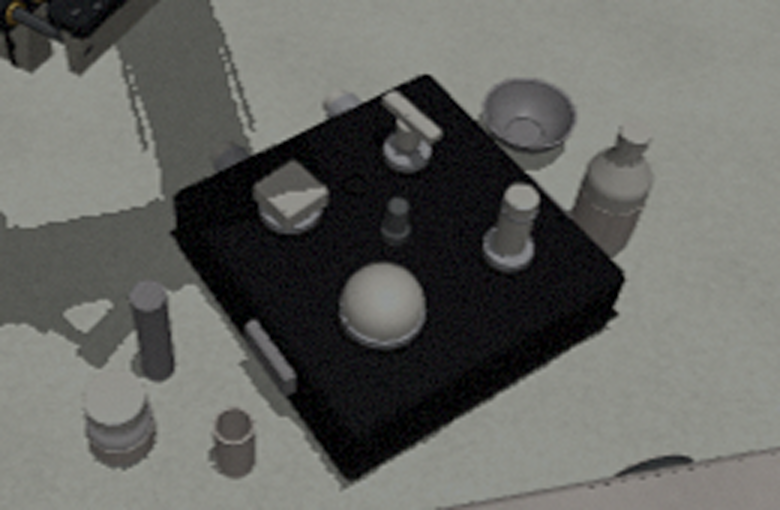

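The dome (385,300), post (515,230) and square (290,190) all sit lower on their collars. The T-bar (410,130) still stands out, every loose thing is in place, and the arm is clear.

```bash
python3 -c "
from plant import ctrl
print(ctrl.close_job())"
```

```text
the job is handed in; nothing more can be done
None
```

The dome, post and square caps were pressed home in that order (no more than about 9 N shown at each press), the T-bar was left standing out, nothing else visibly moved, and the job is handed in; no verdict came back.

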